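# Check the fruit rests of the firmness tester in the bench caliper

### The arm

A 7-joint arm with a two-finger parallel gripper is mounted at the origin on the work surface. World frame = base frame: x ahead of the robot, y to its left, z up, the work surface at z = 0. Lengths are in m, angles in rad, forces in N, time in s.
With the tool pointing down it reaches from about 0.425 to 0.825 m from the base axis. Payload 3.6 kg.
Tool frame: the origin (TCP) lies midway between the tips of the shut fingers; the grasp point (between the pads) lies 19 mm behind it (grasp_offset is the distance from the TCP to the grasp point, in m); x points along the fingers, z is the direction in which the jaws open and shut, and the axes are right-handed (so a half turn about x gives the same grasp; the last joint's range is limited). The gripper opens to 93 mm and grips with 3 to 60 N. Pads are 15 mm wide; open, the fingers measure 128 mm over their backs; the gripper's body (75 mm by 188 mm) begins 65 mm behind the grasp point.
Start: joints at [1.089, 0.615, -0.013, 1.423, 0.008, 1.103, -0.04], TCP at [0.286, -0.584, 0.197] pointing down, gripper open.
Joint ranges: [-3.12, 3.12], [-0.3, 2.06], [-1.34, 1.32], [0.26, 2.42], [-1.36, 4.5], [0.01, 1.98], [-2.84, 2.84]. Speed limits (rad/s): [2.79, 2.79, 3.14, 3.14, 3.14, 3.14, 3.14].

### API

Orientations are given as [roll, pitch, yaw] about the fixed x, y, z axes, in that order (R = Rz(yaw) Ry(pitch) Rx(roll)).
In Python, from plant import * gives the robot as it stands. The module is installed in compiled form; this text tells all that it offers. Calls block until the motion is done:
- movep(position, orientation): joint-space move of the TCP to a pose.
- move_straight(position, rot=None, max_speed=0.15, force_limit=None): straight line of the TCP; rot=None keeps the orientation; max_speed is the mean speed in m/s. With force_limit (N) it stops when the force on the tool has changed by that much, and returns True; else False.
- movej(angles): joint-space move.
- command_gripper(opening): opening from 0.0 (shut) to 1.0 (fully open); the grip force is fixed at half the most; returns when the fingers have stopped.
- wait(seconds).
- solve_ik(position, orientation): joint angles nearest the present ones, or None.
- snapshot(name): name is "scene" or "top"; returns a dict with "color" (480x640x3 uint8, blue, green, red), "z_map" (480x640 float32, m along the optical axis (not along the pixel's ray), 0 where there is no reading), "fx", "fy", "cx", "cy" (pixels), "pose" (4x4, takes a point from camera to world coordinates). Camera axes: x right, y down, z forward; pixel columns grow to the right and rows downward; lengths in m; the calibration is good to about 2 mm. A picture is of the moment at which its call begins.
A pose or a line that the arm cannot do raises Unreachable and nothing moves.
- close_job(): hands the job in, once; it reports no verdict.
Trained networks look in the newest picture that a camera, given by its name, has taken for a name from the list of things; names that differ only in an ending like _2 or _b are one class to them, and where a whole thing is asked for, a point or a joint stands for the part that bears it (a point fixed in the world has none). Each returns a list of dicts, best first, with "confidence" (0 to 1); they miss things now and then, are a little off and sometimes report something else, mostly with a low value. They report only what shows in the picture. A call takes as long as a camera call. They do not tell look-alikes from the thing itself.
- outline_of(camera, thing): "pixels" (480x640 bool, what is visible of it) and "location" ([column, row] in pixels, amid what is visible of it).
- place_of(camera, thing): "location" ([column, row] in pixels: a listed point, or the origin of a listed thing).
Readings, each from a call of its own:
- read_time_s(): time.
- read_joint_pos(): joint angles.
- read_qd(): joint speeds.
- read_effort(): joint torques, N m.
- read_position(): TCP position.
- read_eef_rot(): TCP orientation.
- read_wrist_force(): force on the tool from outside, world axes, zero at the start.
- read_ft_torque(): the same for the moment, N m.
- read_width(): opening from 0.0 (shut) to 1.0 (fully open).
Only numpy, scipy, OpenCV 4.12 (cv2) and the standard library are available. Lean on these libraries where they do the work, as an engineer would, in place of code of your own. Each camera call takes 0.05 s, during which the arm holds its last target. There are 200 camera calls.

### The job

The white fruit rests hanging on the sloping rack are to be measured across their width one at a time, from the widest to the narrowest of those present: swing a rest's lower end up until it is about level with its nib still behind the ledge, and only then lift the nib off; stand it square on the caliper bed between the jaws (open them first if need be) and slide the jaw shut until both jaws gently touch it, without making the jaw plate lean. Then open the jaw and stand the rest upright in the green crate; do not disturb the avocado, the jar or the label roll.

Things in the scene. Friction and masses are not known exactly. Their poses are not given: they have to be found in the camera images.
- rest_60: white fruit rest 60 mm wide (may be absent). Plate 90 (x) x 60 (y) x 14 mm thick (z 0 to 14); under its +x end a nib and under its -x end a foot, each 8 mm thick, 10 deep, full width, on which it stands when on a flat surface; on top in the middle a square grip block 32 x 32 mm, up to z = 46, with a black disc. Origin: centre of the plate's underside. 0.11 to 0.23 kg.
- rest_52: white fruit rest 52 mm wide (may be absent). Plate 90 (x) x 52 (y) x 14 mm thick (z 0 to 14); under its +x end a nib and under its -x end a foot, each 8 mm thick, 10 deep, full width, on which it stands when on a flat surface; on top in the middle a square grip block 32 x 32 mm, up to z = 46, with a black disc. Origin: centre of the plate's underside. 0.11 to 0.23 kg.
- rest_44: white fruit rest 44 mm wide (may be absent). Plate 90 (x) x 44 (y) x 14 mm thick (z 0 to 14); under its +x end a nib and under its -x end a foot, each 8 mm thick, 10 deep, full width, on which it stands when on a flat surface; on top in the middle a square grip block 32 x 32 mm, up to z = 46, with a black disc. Origin: centre of the plate's underside. 0.11 to 0.23 kg.
- rest_36: white fruit rest 36 mm wide (may be absent). Plate 90 (x) x 36 (y) x 14 mm thick (z 0 to 14); under its +x end a nib and under its -x end a foot, each 8 mm thick, 10 deep, full width, on which it stands when on a flat surface; on top in the middle a square grip block 32 x 32 mm, up to z = 46, with a black disc. Origin: centre of the plate's underside. 0.11 to 0.23 kg.
- rest_60_nib (a point): middle of the lower end of the 60 mm rest's nib, at (41, 0, -10) mm in the rest's frame. At the start the rest hangs with this end up the slope, its plate on the rack's two bars and the nib hooked behind the ledge; to swing it level with the nib hooked it needs about 2 mm of play up the slope.
- rest_52_nib (a point): middle of the lower end of the 52 mm rest's nib, at (41, 0, -10) mm in the rest's frame. At the start the rest hangs with this end up the slope, its plate on the rack's two bars and the nib hooked behind the ledge; to swing it level with the nib hooked it needs about 2 mm of play up the slope.
- rest_44_nib (a point): middle of the lower end of the 44 mm rest's nib, at (41, 0, -10) mm in the rest's frame. At the start the rest hangs with this end up the slope, its plate on the rack's two bars and the nib hooked behind the ledge; to swing it level with the nib hooked it needs about 2 mm of play up the slope.
- rest_36_nib (a point): middle of the lower end of the 36 mm rest's nib, at (41, 0, -10) mm in the rest's frame. At the start the rest hangs with this end up the slope, its plate on the rack's two bars and the nib hooked behind the ledge; to swing it level with the nib hooked it needs about 2 mm of play up the slope.
- ledge: sloping top of the fixed rack. Origin in its middle, 75 mm above table; x up the slope (20 deg, rising away from the robot), y along the bars, z normal. Two bars 330 mm long, 5 thick, tops at z = 0: ledge (x 22 to 36.5 mm, nibs hook over 36.5) and rest bar (x -34 to -20). Open below, nothing above z = 0. A hung rest has x = z = 0 and these axes (1 mm). Four places 78 mm apart, some empty.
- caliper: fixed steel bench caliper. Origin: centre of its foot on the table; x: measuring direction, from moving jaw to anvil. The bed a rest stands on is 8 mm above the table, x -140 to 90 mm, y +-60. A rest fits with its y along the caliper's x, either way round; the jaws reach 35 mm above the table (below the rest's grip block's middle) and are 50 mm wide (y +-25).
- anvil: fixed jaw of the caliper, 14 mm thick; origin at the middle of its foot, its measuring face 7 mm from there towards the moving jaw (at x = +60 mm of the caliper)
- jaw (a joint): slide of the caliper's moving jaw, m: gap between the jaw faces = 0.030 + this value; 0 (30 mm gap) to 0.070 (100 mm gap); grows as the jaw opens, towards the caliper's -x. Friction about 2 N; stays where it is left.
- jaw_tab (a point): top centre of the black thumb tab on the moving jaw's carriage: 12 mm thick along the slide, 24 mm wide, top 56 mm and foot (carriage top) 20 mm above the table. Its centre is 62 mm behind the moving jaw's measuring face; 44 mm are free between tab and jaw plate. Pinch or push it to slide the jaw.
- jaw_face: the moving jaw's steel plate, 12 mm thick, 50 wide, 27 tall, sprung at its lower edge on the carriage (2 N m/rad): it leans back when pressed too hard (0.15 rad at roughly 25 N). Origin at the middle of its lower edge, 6 mm behind its measuring face, 8 mm above the table; z up the plate.
- crate: loose shallow green crate, outside 280 (x) x 170 (y) x 35 mm high, walls and floor 5 mm, 0.8 kg; origin at the centre of its underside. Three rests fit side by side, their y along the crate's x.
- avocado: bystander: dark avocado standing on the table, 72 mm across and 95 mm tall; origin at its underside
- jar: bystander: jar, 60 mm across and 90 mm tall; origin at its underside
- label_roll: bystander: roll of paper labels standing on the table, 70 mm across and 30 mm tall; origin at its underside
Not all that is in view belongs to the job. Leave any orange or turquoise look-alike of the rest_36 alone.

How it is judged:
By the outcome, as a careful person would: the job done as asked, in the order asked, and still so for the second after the job is handed in, with the robot touching nothing.
Of rest_60, rest_52, rest_44, rest_36 only 2 to 3 are there at a start; the rules pass over those that are not, and their reading is None.
At some moment in a run one of crate may be knocked a few centimetres aside while the robot is not near it.
It also fails if it takes over 210 s, if anything falls off the work surface, if the arm or the gripper's body presses on something with over 40 N, if the wrist force passes 120 N, or if a joint passes its speed limit or range.

## Working session

There is one attempt and no reset: what is moved stays moved. The work goes in short steps, each a Python script; the robot and the scene stay as the last script left them, time stands still between calls to the robot, and variables do not carry over. Pictures are saved under pics/ and viewed, about 12 in all and at most 16, crops included, and the job is handed in when it is done.

```bash
mkdir -p pics; ls; cat > h.py <<'E'
from plant import *
import numpy as np, cv2
from scipy.spatial.transform import Rotation as R
def world(s,u,v,z=None):
    """pixel -> world by depth, or by plane height z"""
    d=np.array([(u-s["cx"])/s["fx"],(v-s["cy"])/s["fy"],1.0]); P=s["pose"]
    if z is None:
        zz=s["z_map"][int(round(v)),int(round(u))]; return P[:3,:3]@(d*zz)+P[:3,3]
    r=P[:3,:3]@d; return P[:3,3]+r*(z-P[2,3])/r[2]
def pix(s,p):
    P=s["pose"]; c=P[:3,:3].T@(np.asarray(p)-P[:3,3]); return c[0]/c[2]*s["fx"]+s["cx"],c[1]/c[2]*s["fy"]+s["cy"]
def cloud(s):
    v,u=np.mgrid[:480,:640]; z=s["z_map"]
    c=np.stack([(u-s["cx"])/s["fx"]*z,(v-s["cy"])/s["fy"]*z,z],-1)
    w=c@s["pose"][:3,:3].T+s["pose"][:3,3]; w[z==0]=np.nan; return w
E
python3 - <<'E'
from h import *
print(read_time_s(),read_position(),read_eef_rot(),read_width())
for c in("scene","top"):
    s=snapshot(c); cv2.imwrite(f"pics/{c}0.png",s["color"]); print(c,s["fx"],s["pose"].round(3).tolist())
    for t in["rest_60","ledge","caliper","anvil","jaw_face","jaw_tab","crate","avocado","jar","label_roll"]:
        for f in(place_of,):
            for r in f(c,t)[:6]:
                l=r["location"]; print(t,round(r["confidence"],2),np.round(l,0),world(s,*l).round(3))
E
```

```text
pics
0.0 [ 0.285158   -0.58318064  0.19580302] [-3.13312454  1.5682754   2.03403867] 1.0005673331737157
scene 585.24951157602 [[-0.159, 0.846, -0.509, 1.398], [0.987, 0.129, -0.093, 0.08], [-0.012, -0.518, -0.856, 1.405], [0.0, 0.0, 0.0, 1.0]]
rest_60 0.95 [248. 225.] [ 0.592 -0.269  0.091]
rest_60 0.93 [282. 197.] [ 0.447 -0.21   0.032]
rest_60 0.8 [172. 216.] [ 0.546 -0.513  0.015]
rest_60 0.75 [218. 223.] [ 0.606 -0.347  0.104]
rest_60 0.58 [303. 236.] [ 0.607 -0.118  0.096]
rest_60 0.57 [407. 255.] [0.577 0.161 0.018]
ledge 0.81 [263. 229.] [ 0.55  -0.247  0.011]
ledge 0.53 [302. 237.] [ 0.611 -0.119  0.098]
anvil 0.68 [407. 274.] [0.645 0.165 0.036]
jaw_face 0.61 [405. 250.] [0.559 0.157 0.014]
jaw_tab 0.72 [411. 225.] [0.503 0.164 0.058]
crate 0.56 [483. 234.] [0.473 0.365 0.013]
avocado 0.96 [355. 321.] [0.816 0.049 0.072]
jar 0.59 [434. 299.] [0.728 0.237 0.079]
jar 0.41 [299. 248.] [ 0.64  -0.121  0.09 ]
label_roll 0.85 [241. 187.] [ 0.425 -0.338  0.027]
top 450.89160241388316 [[0.026, -0.996, 0.09, 0.477], [-1.0, -0.028, -0.014, -0.067], [0.017, -0.09, -0.996, 1.208], [0.0,
[... 186 characters left out ...]
 0.582 -0.272  0.121]
rest_60 0.58 [327. 226.] [ 0.602 -0.121  0.099]
ledge 0.73 [374. 233.] [ 0.598 -0.253  0.007]
caliper 0.62 [217. 244.] [0.555 0.161 0.038]
anvil 0.64 [224. 219.] [0.625 0.149 0.015]
anvil 0.46 [139. 281.] [0.454 0.368 0.004]
jaw_face 0.69 [220. 244.] [0.555 0.152 0.037]
jaw_tab 0.74 [213. 267.] [0.495 0.163 0.056]
jaw_tab 0.55 [141. 279.] [0.46  0.363 0.006]
crate 0.56 [138. 277.] [0.465 0.369 0.004]
crate 0.34 [387. 237.] [ 0.578 -0.265  0.125]
avocado 0.87 [266. 160.] [0.767 0.038 0.088]
jar 0.77 [191. 189.] [0.689 0.222 0.084]
jar 0.55 [225. 217.] [0.626 0.142 0.033]
label_roll 0.93 [410. 301.] [ 0.422 -0.344  0.03 ]
label_roll 0.44 [422. 221.] [ 0.625 -0.36   0.084]
```

View pics/scene0.png

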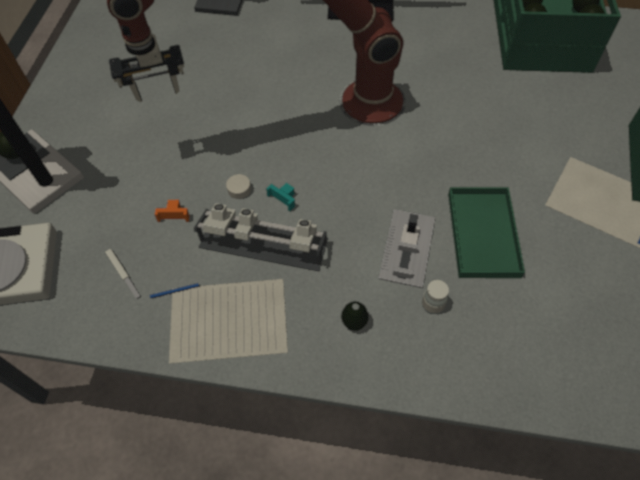

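View pics/top0.png

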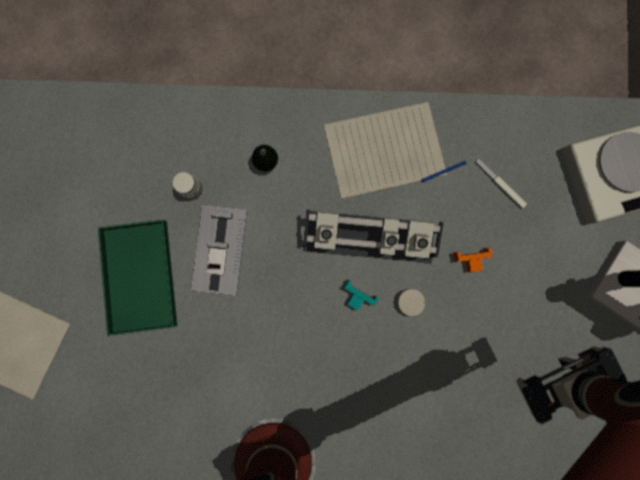

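```bash
python3 - <<'E'
from h import *
s=snapshot("top"); np.savez("top0.npz",**s); s2=snapshot("scene"); np.savez("scene0.npz",**s2)
def up(im,a,k): return cv2.resize(im[a[1]:a[3],a[0]:a[2]],None,fx=k,fy=k,interpolation=cv2.INTER_CUBIC)
a=up(s["color"],(297,200,457,270),5); b=up(s2["color"],(185,195,335,275),5)
b=cv2.copyMakeBorder(b,0,0,0,50,0)
im=np.vstack([a,b]); im=cv2.convertScaleAbs(im[:600],alpha=1.3); cv2.imwrite("pics/rack.png",im[:600])
w=cloud(s)
for z in (s,):
    for v in (228,234,240,246): print([tuple((w[v,u]*1000).round().astype(int)) for u in range(405,445,4)])
c=up(s["color"],(95,200,255,340),4); cv2.imwrite("pics/cal.png",c)
E
```

```text
[(np.int64(605), np.int64(-319), np.int64(83)), (np.int64(604), np.int64(-326), np.int64(94)), (np.int64(604), np.int64(-335), np.int64(99)), (np.int64(604), np.int64(-345), np.int64(99)), (np.int64(605), np.int64(-356), np.int64(96)), (np.int64(605), np.int64(-365), np.int64(100)), (np.int64(605), np.int64(-375), np.int64(99)), (np.int64(605), np.int64(-384), np.int64(103)), (np.int64(607), np.int64(-398), np.int64(87)), (np.int64(608), np.int64(-410), np.int64(83))]
[(np.int64(598), np.int64(-336), np.int64(6)), (np.int64(590), np.int64(-328), np.int64(88)), (np.int64(590), np.int64(-337), np.int64(92)), (np.int64(589), np.int64(-343), np.int64(106)), (np.int64(590), np.int64(-355), np.int64(98)), (np.int64(591), np.int64(-366), np.int64(94)), (np.int64(591), np.int64(-376), np.int64(94)), (np.int64(600), np.int64(-411), np.int64(8)), (np.int64(594), np.int64(-404), np.int64(68)), (np.int64(593), np.int64(-411), np.int64(78))]
[(np.int64(582), np.int64(-335), np.int64(10)), (np.int64(575), np.int64(-327), np.int64(90)), (np.int64(575), np.int64(-338), np.int64(88)), (np.int64(573), np.int64(-340), np.int64(120)), (np.int64(573), np.int64(-349), np.int64(123)), (np.int64(573), np.int64(-359), np.int64(122)), (np.int64(573), np.int64(-368), np.int64(124)), (np.int64(585), np.int64(-413), np.int64(0)), (np.int64(578), np.int64(-403), np.int64(72)), (np.int64(585), np.int64(-435), np.int64(-1))]
[(np.int64(561), np.int64(-323), np.int64(66)), (np.int64(560), np.int64(-329), np.int64(83)), (np.int64(560), np.int64(-337), np.int64(93)), (np.int64(559), np.int64(-342), np.int64(112)), (np.int64(559), np.int64(-351), np.int64(116)), (np.int64(559), np.int64(-360), np.int64(116)), (np.int64(562), np.int64(-379), np.int64(84)), (np.int64(568), np.int64(-413), np.int64(2)), (np.int64(563), np.int64(-403), np.int64(71)), (np.int64(569), np.int64(-435), np.int64(-1))]
```

View pics/rack.png

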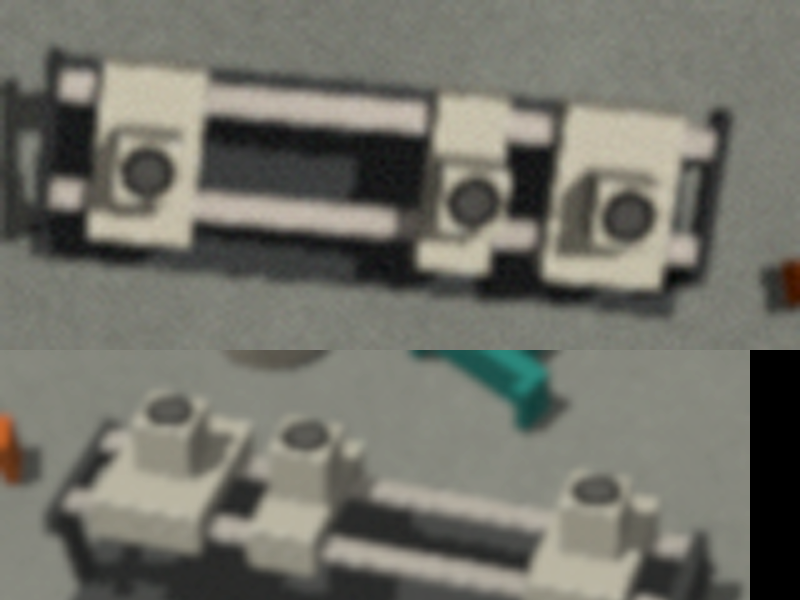

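View pics/cal.png

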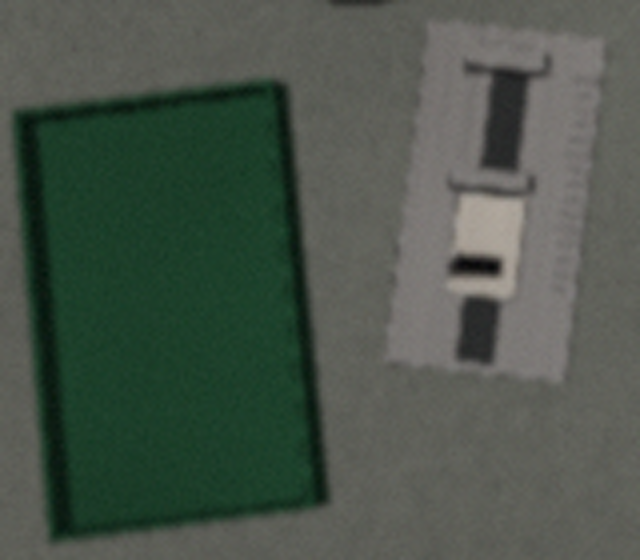

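```bash
cat >> h.py <<'E'
def tri(obs):
    """least squares point from [(snap,u,v)..]; also residual"""
    A=np.zeros((3,3)); b=np.zeros(3); L=[]
    for s,u,v in obs:
        d=s["pose"][:3,:3]@np.array([(u-s["cx"])/s["fx"],(v-s["cy"])/s["fy"],1]); d/=np.linalg.norm(d); M=np.eye(3)-np.outer(d,d); c=s["pose"][:3,3]
        A+=M; b+=M@c; L.append((M,c))
    p=np.linalg.solve(A,b); return p,[np.linalg.norm(M@(p-c)) for M,c in L]
def rectof(s,mask,z):
    """min-area rectangle of a mask unprojected on plane z: centre, dims (long, short), yaw of the long side"""
    v,u=np.nonzero(mask); pts=np.array([world(s,a,b,z)[:2] for a,b in zip(u,v)],np.float32)
    c,(w,h),a=cv2.minAreaRect(pts*1000); a=np.deg2rad(a)
    if w<h: w,h,a=h,w,a+np.pi/2
    return np.array(c)/1000,(w,h),(a+np.pi/2)%np.pi-np.pi/2
E
python3 - <<'E'
from h import *
T=dict(np.load("top0.npz")); S=dict(np.load("scene0.npz"))
def disc(s,u,v,r):
    g=cv2.cvtColor(s["color"],cv2.COLOR_BGR2GRAY).astype(float); g=g[v-r:v+r+1,u-r:u+r+1]
    w=np.clip(120-g,0,None); w[w<25]=0
    yy,xx=np.mgrid[-r:r+1,-r:r+1]; m=(xx**2+yy**2<=(r+.5)**2); w=w*m
    return u+(w*xx).sum()/w.sum(), v+(w*yy).sum()/w.sum()
P=[]
for n,t,c in(("60",(422,243),(219,207)),("36",(391,240),(246,212)),("52",(326,234),(304,223))):
    a=disc(T,*t,5); b=disc(S,*c,4); p,r=tri([(T,*a),(S,*b)]); P.append(p); print(n,np.round(a,1),np.round(b,1),p.round(4),np.round(r,4), "depth",world(T,*a).round(3),world(S,*b).round(3))
P=np.array(P); d=P[2]-P[0]; yaw=np.arctan2(-d[0],d[1]); print("span",np.linalg.norm(d),np.linalg.norm(P[1]-P[0]),"yaw",np.rad2deg(yaw))
exp=0.075+.046*np.cos(np.deg2rad(20)); print("expected disc z",exp)
for n,s in(("top",T),("scene",S)):
    snapshot(n)
    for t,z in(("caliper",.008),("crate",.035)):
        for r in outline_of(n,t)[:2]:
            print(n,t,round(r["confidence"],2),r["pixels"].sum(),[np.round(x,4) for x in rectof(s,r["pixels"],z)])
g=cv2.inRange(cv2.cvtColor(T["color"],cv2.COLOR_BGR2HSV),(60,90,20),(95,255,255))
g=cv2.morphologyEx(g,cv2.MORPH_OPEN,np.ones((3,3))); g[:,:90]=0; g[:,190:]=0
print("green",g.astype(bool).sum(),rectof(T,g,.035))
E
```

```text
60 [422.1 242.9] [218.8 206.6] [ 0.5657 -0.3516  0.1231] [0.0001 0.0001] depth [ 0.566 -0.353  0.118] [ 0.566 -0.352  0.123]
36 [391.2 240.1] [245.9 211.6] [ 0.5705 -0.2765  0.1225] [0. 0.] depth [ 0.571 -0.277  0.119] [ 0.569 -0.277  0.12 ]
52 [326.  234.1] [304.  222.6] [ 0.5809 -0.1181  0.1215] [0.0001 0.0001] depth [ 0.581 -0.118  0.12 ] [ 0.582 -0.118  0.123]
span 0.2339830750011183 0.07525469784082264 yaw -3.7186259986512797
expected disc z 0.11822586055615178
top caliper 0.89 3953 [array([0.5417, 0.1591]), array([230.3258, 123.3393]), np.float64(-0.084)]
top crate 0.95 7726 [array([0.4653, 0.362 ]), array([283.7396, 183.226 ]), np.float64(0.1549)]
scene caliper 0.72 3249 [array([0.544 , 0.1599]), array([236.4889, 126.5791]), np.float64(-0.0756)]
scene caliper 0.65 167 [array([0.6253, 0.1531]), array([50.4244, 27.9348]), np.float64(1.4971)]
scene crate 0.69 5776 [array([0.4743, 0.3645]), array([293.9051, 178.0236]), np.float64(0.151)]
green 7247 (array([0.46614493, 0.36267285]), (274.758544921875, 174.05088806152344), np.float64(0.15366605937325328))
```

```bash
cat >> h.py <<'E'
from scipy.optimize import minimize
def fitbox(obs,x0,dims,off=(0,0)):
    """fit (x,y,yaw) of a box standing on the table (lx,ly,h; centre offset off in its frame) to masks [(snap,mask)]"""
    lx,ly,h=dims; K=4
    def cost(q):
        c,s=np.cos(q[2]),np.sin(q[2]); t=0
        C=[(q[0]+c*a-s*b,q[1]+s*a+c*b,z) for a in(off[0]-lx/2,off[0]+lx/2) for b in(off[1]-ly/2,off[1]+ly/2) for z in(0,h)]
        for sn,m in obs:
            hull=cv2.convexHull(np.array([pix(sn,p) for p in C],np.float32))
            im=np.zeros((480*K,640*K),np.uint8); cv2.fillConvexPoly(im,np.round((hull+.5)*K*16).astype(np.int32),1,shift=4)
            M=cv2.resize(m.astype(np.uint8),None,fx=K,fy=K,interpolation=cv2.INTER_NEAREST)
            t+=(im&M).sum()/(im|M).sum()
        return 1-t/len(obs)
    x0=np.array(x0,float); r=minimize(cost,x0,method="Nelder-Mead",options=dict(initial_simplex=np.vstack([x0,x0+[.01,0,0],x0+[0,.01,0],x0+[0,0,.06]]),xatol=3e-4,fatol=1e-4))
    return r.x,1-r.fun
def look(thing,cams=("top","scene")):
    o=[]
    for c in cams:
        s=snapshot(c); r=outline_of(c,thing)
        if r: o.append((s,r[0]["pixels"]))
    return o
E
python3 - <<'E'
from h import *
o=look("caliper"); 
for k in(o,o[:1],o[1:]): print("caliper",fitbox(k,(.565,.158,-.09),(.23,.12,.008),(-.025,0)))
o=look("crate")
for k in(o,o[:1],o[1:]): print("crate",fitbox(k,(.467,.364,.12),(.28,.17,.035)))
o=[]
for c in("top","scene"):
    s=snapshot(c)
    for t in("jaw_tab","anvil","jaw_face"):
        r=place_of(c,t)[0]; z={"jaw_tab":.056,"anvil":0,"jaw_face":.008}[t]; print(c,t,world(s,*r["location"],z).round(4))
def Rt(yaw,tilt): return R.from_euler("xyz",[0,tilt,yaw])
for a in(0,np.pi):
  # tool for rack: x along -normal, z along slope x
  Rl=R.from_euler("z",np.deg2rad(-3.7))*R.from_euler("y",np.deg2rad(-20)); X=Rl.as_matrix()
  M=np.column_stack([-X[:,2],(1 if a==0 else -1)*X[:,1],(1 if a==0 else -1)*X[:,0]]); print(np.linalg.det(M))
  for y in(-.35,-.12):
    p=np.array([.575,y,.09]); e=R.from_matrix(M).as_euler("xyz"); print(a,y,solve_ik(p,e))
  M=np.column_stack([[0,0,-1],[1,0,0],[0,-1,0]]) if a==0 else np.column_stack([[0,0,-1],[-1,0,0],[0,1,0]])
  print(np.linalg.det(M)); e=R.from_matrix(M).as_euler("xyz")
  for p in((.59,.155,.05),(.38,.35,.05),(.55,.38,.05)): print(a,p,solve_ik(p,e))
E
```

```text
caliper (array([ 0.56642254,  0.1583672 , -0.07765172]), np.float64(0.9646436161935072))
caliper (array([ 0.56758078,  0.15903619, -0.07961534]), np.float64(0.9664857763946014))
caliper (array([ 0.5649441 ,  0.15777206, -0.08234998]), np.float64(0.9728702263694488))
crate (array([0.46486311, 0.36721649, 0.1516039 ]), np.float64(0.9785939258151949))
crate (array([0.46463894, 0.36714812, 0.15433822]), np.float64(0.9829130883967199))
crate (array([0.46489431, 0.36708892, 0.1514197 ]), np.float64(0.974542187679547))
top jaw_tab [0.4931 0.1622 0.056 ]
top anvil [0.633  0.1462 0.    ]
top jaw_face [0.555  0.1664 0.008 ]
scene jaw_tab [0.494  0.1627 0.056 ]
scene anvil [0.6354 0.164  0.    ]
scene jaw_face [0.5496 0.162  0.008 ]
1.0
0 -0.35 [ 0.82041543  0.67097129 -0.34600336  1.78515951  0.10982343  0.40876636
  0.41963529]
0 -0.12 [ 0.32538302  0.54097083 -0.18931153  2.0623914   0.28571253  0.20637399
 -0.15476314]
1.0
0 (0.59, 0.155, 0.05) [-0.30685015  0.72062283  0.02330897  1.69730231 -0.02322147  0.72393602
 -1.84273184]
0 (0.38, 0.35, 0.05) [-0.65912646  0.62159092 -0.19165922  1.
[... 187 characters left out ...]
42974772  0.66312676  0.27586282  1.79796962 -0.76567176  0.51884602
 -1.94147782]
3.141592653589793 -0.12 [ 0.00988769  0.5482303   0.26833016  2.07147602 -0.80054623  0.26659776
 -2.24111421]
1.0
3.141592653589793 (0.59, 0.155, 0.05) [ 0.11056676  0.8221943  -0.70125191  1.68291926  0.65630587  0.88614702
  0.70647394]
3.141592653589793 (0.38, 0.35, 0.05) [-0.32317245  0.72305685 -0.7291579   1.94900596  0.70835777  0.74449574
  0.09520788]
3.141592653589793 (0.55, 0.38, 0.05) [-0.25991179  0.90098598 -0.72162742  1.49967499  0.66451669  0.99688277
  0.40874975]<sys>:0: UserWarning: Gimbal lock detected. Setting third angle to zero since it is not possible to uniquely determine all angles.
```

```bash
cat >> h.py <<'E'
import warnings; warnings.filterwarnings("ignore")
CAL=np.array([.5662,.1584]); CY=-.079
cx_=np.array([np.cos(CY),np.sin(CY)])
def cal(x,z,y=0): return np.array([*(CAL+x*cx_+y*np.array([-cx_[1],cx_[0]])),z])
def calx(p): return float((np.asarray(p)[:2]-CAL)@cx_)
def mat(x,z): return R.from_matrix(np.column_stack([x,np.cross(z,x),z]))
def down(phi): return mat(np.array([0,0,-1.]),np.array([np.cos(phi),np.sin(phi),0])).as_euler("xyz")
TZ=.032
def slide(tabx, target, close_force=None):
    """pinch the tab (at caliper x = tabx), slide to target; returns tab x, stopped flag"""
    command_gripper(.45); e=down(CY)
    movep(cal(tabx,.12),e); move_straight(cal(tabx,TZ),max_speed=.1,force_limit=8)
    command_gripper(0); p=read_position(); x0=calx(p); f0=read_wrist_force(); w=read_width()
    st=move_straight(cal(target,p[2]),max_speed=.03 if close_force is None else .012,force_limit=close_force)
    p=read_position(); print("tab from",round(x0,4),"to",round(calx(p),4),"stopped",st,"w",round(w,3),"gap",round(-(calx(p)+.062)+.06,4),"f",np.round(f0,1),np.round(read_wrist_force(),1),"t",round(read_time_s(),1))
    command_gripper(.45); move_straight([p[0],p[1],.12],max_speed=.15); return calx(p),st
E
python3 - <<'E'
from h import *
movep([.45,-.2,.3],down(0)); print(read_joint_pos().round(2),read_time_s())
x,_=slide(-.0728,-.096)
s=snapshot("top"); r=place_of("top","jaw_tab")[0]; print(r["confidence"],calx(world(s,*r["location"],.056)),read_joint_pos().round(2))
cv2.imwrite("pics/a.png",cv2.resize(s["color"][180:320,90:290],None,fx=4,fy=4))
E
```

```text
[ 0.66  0.29 -0.38  1.69  0.12  1.18  0.24] 3.8833
tab from -0.072 to -0.0969 stopped False w 0.117 gap 0.0949 f [ 2.2 -1.   1. ] [0.1 0.5 3.9] t 8.9
0.57 -0.10304081503278203 [-0.06  0.52 -0.47  1.94  0.34  0.76 -0.81]
```

View pics/a.png

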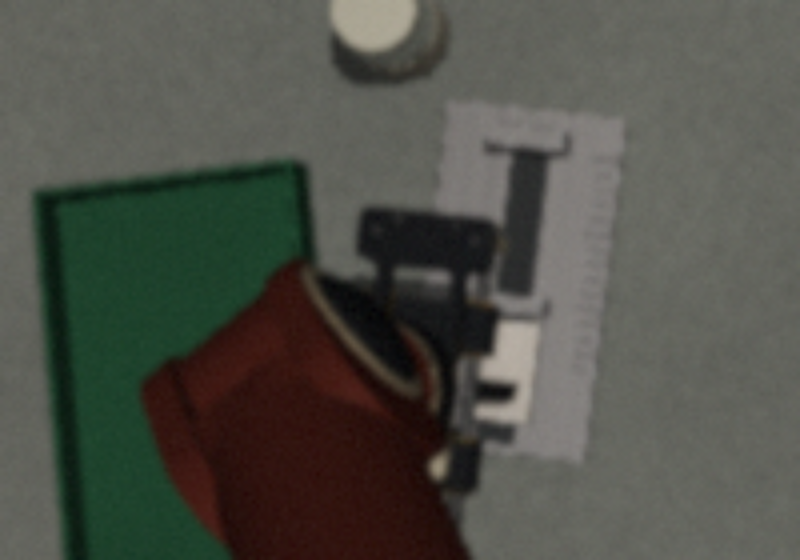

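```bash
cat >> h.py <<'E'
LY=np.deg2rad(-3.72); YS={60:-.117,36:-.039,52:.117}
XL=(R.from_euler("z",LY)*R.from_euler("y",np.deg2rad(-20))).as_matrix()
_P={60:[.5657,-.3516],36:[.5705,-.2765],52:[.5809,-.1181]}
_o=np.mean([np.array(_P[k])-(XL@[0,YS[k],.046])[:2] for k in _P],0)
LO=np.array([_o[0]-.0008,_o[1],.075])
def L(x,y,z): return LO+XL@np.array([x,y,z])
def toL(p): return XL.T@(np.asarray(p)-LO)
def T(msg,*a): print(f"t={read_time_s():.1f}",msg,*a)
def unhook(n):
    y=YS[n]; tool=lambda th: mat(*[(R.from_euler("z",LY)*R.from_euler("y",np.deg2rad(-20)+th)).as_matrix()@np.array(v,float) for v in([0,0,-1],[1,0,0])])
    e=tool(0).as_euler("xyz"); command_gripper(.6)
    movep(L(.001,y,.12),e)
    hit=move_straight(L(.001,y,.018),max_speed=.08,force_limit=6)
    q=toL(read_position()); T("down",hit,(q*1e3).round(1))
    if hit: move_straight(L(.001,y,q[2]+.002),max_speed=.05)
    command_gripper(0); T("grip width mm",read_width()*93)
    q=toL(read_position())
    hit=move_straight(L(q[0]-.006,y,q[2]),max_speed=.01,force_limit=5); q=toL(read_position()); T("ledge contact",hit,(q*1e3).round(1),np.round(read_wrist_force(),1))
    q0=np.array([q[0]+.003,y,q[2]+.0007]); move_straight(L(*q0),max_speed=.02)
    Q=np.array([.0365,y,.0007])
    for k in range(1,6):
        th=np.deg2rad(20)*k/5; p=Q+R.from_euler("y",th).apply(q0-Q); move_straight(L(*p),tool(th).as_euler("xyz"),max_speed=.03)
    T("level",np.round(read_wrist_force(),1),read_width()*93)
    p=read_position(); d=q[2]
    move_straight(p+[0,0,.04],max_speed=.06); move_straight([p[0],p[1],.26],max_speed=.2); T("lifted, d",d,read_width()*93)
    return d
def snap(name,cams=("top","scene"),boxes=None):
    ims=[]
    for c in cams:
        im=snapshot(c)["color"]
        if boxes: a=boxes[c]; im=cv2.resize(im[a[1]:a[3],a[0]:a[2]],(400,300) if len(cams)>1 else (800,600),interpolation=cv2.INTER_CUBIC)
        ims.append(im)
    cv2.imwrite(f"pics/{name}.png",np.hstack(ims))
E
python3 - <<'E'
from h import *
print(LO)
move_straight(read_position()+[0,0,.12],max_speed=.2); movep([.52,-.28,.28],down(LY))
d=unhook(60); open("d","w").write(str(d))
snap("b",boxes={"top":(280,180,480,330),"scene":(170,150,370,300)})
E
```

```text
[ 0.58810989 -0.23678149  0.075     ]
t=15.4 down False [   1.4 -117.3   18.6]
t=16.0 grip width mm 31.411875939491726
t=16.4 ledge contact True [ 1.00e-01 -1.17e+02  1.83e+01] [-0.5  0.1  3.3]
t=18.0 level [1.3 1.5 0.6] 31.248207105060608
t=19.5 lifted, d 0.018299480836679573 31.19906614481485
```

View pics/b.png

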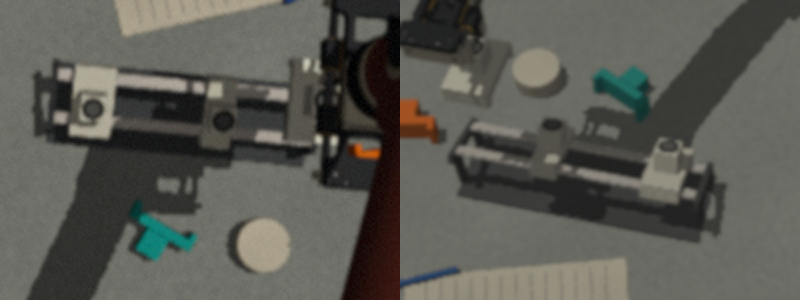

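```bash
cat >> h.py <<'E'
def to_caliper(n,d):
    x=.060-.006-n/2000; e=down(CY+np.pi/2)
    movep(cal(x,.2),e); move_straight(cal(x,.018+d+.006),max_speed=.12)
    hit=move_straight(cal(x,.018+d-.003),max_speed=.02,force_limit=4); p=read_position(); T("set down",hit,"TCP z",p[2].round(4),"expected",.018+d)
    command_gripper(.6); move_straight([p[0],p[1],.2],max_speed=.2); T("released")
E
python3 - <<'E'
from h import *
d=float(open("d").read()); to_caliper(60,d); movep([.48,.0,.3],down(CY)); 
snap("c",boxes={"top":(150,170,310,290),"scene":(340,180,480,285)})
E
```

```text
t=23.2 set down True TCP z 0.0419 expected 0.03629948083667957
t=24.7 released
```

View pics/c.png

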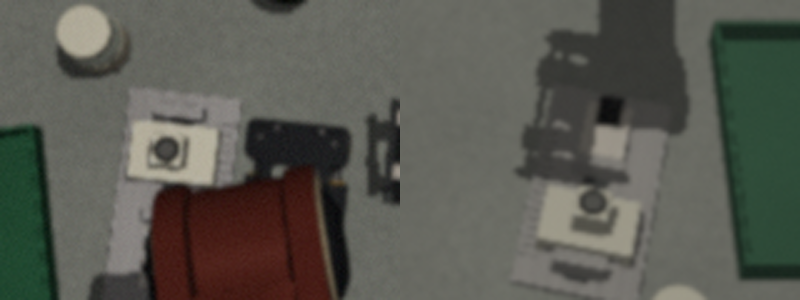

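```bash
sed -i 's|    hit=move_straight(cal(x,.018+d-.003)|    wait(.4); hit=move_straight(cal(x,.018+d-.003)|; s|max_speed=.02,force_limit=4)|max_speed=.02,force_limit=6)|' h.py
python3 - <<'E'
from h import *
s=snapshot("top"); w=cloud(s); s2=snapshot("scene"); w2=cloud(s2)
for a,W in((s,w),(s2,w2)):
  u,v=np.round(pix(a,cal(.024,.064))).astype(int); b=W[v-4:v+5,u-4:u+5].reshape(-1,3); print(u,v,"block z",np.nanpercentile(b[:,2],[50,75,90]).round(4))
  for dy in(-.035,.035):
    u,v=np.round(pix(a,cal(.024,.032,dy))).astype(int); print("plate z",np.nanmedian(W[v-2:v+3,u-2:u+3,2]).round(4),end=" ")
  u,v=np.round(pix(a,cal(-.06,.008,-.05))).astype(int); print("bed",np.nanmedian(W[v-2:v+3,u-2:u+3,2]).round(4))
E
```

```text
217 230 block z [0.0648 0.0658 0.0669]
plate z 0.0315 plate z 0.032 bed 0.6758
406 250 block z [0.067  0.0692 0.0711]
plate z 0.0362 plate z 0.0353 bed 0.0107
```

```bash
cat >> h.py <<'E'
OPENX=-.097
def measure(n,tabx=OPENX,fl=6):
    command_gripper(.45); e=down(CY)
    movep(cal(tabx,.12),e); move_straight(cal(tabx,TZ),max_speed=.1,force_limit=10)
    command_gripper(0); wait(.3); z=read_position()[2]; f0=read_wrist_force()
    for i in range(4):
        x0=calx(read_position()); tgt=-.062-(n-6)/1000.
        st=move_straight(cal(tgt,z),max_speed=.02 if i==0 else .012,force_limit=fl)
        x=calx(read_position()); gap=-.002-x
        T("slide",st,"x",round(x0,4),round(x,4),"gap",round(gap,4),"df",np.round(read_wrist_force()-f0,1))
        if gap<n/1000+.004: break
    wait(.5); T("force held",np.round(read_wrist_force()-f0,1),"x",round(calx(read_position()),4)); return z
E
python3 - <<'E'
from h import *
move_straight(read_position()+[0,0,.02]); z=measure(60)
snap("d",boxes={"top":(150,170,310,290),"scene":(340,180,480,285)})
E
```

```text
t=30.1 slide True x -0.0969 -0.0999 gap 0.0979 df [-0.   1.1 -0.2]
t=30.6 slide True x -0.0999 -0.0998 gap 0.0978 df [-0.2  0.1 -0.8]
t=31.1 slide True x -0.0998 -0.0997 gap 0.0977 df [-1.1  0.3 -0.3]
t=31.6 slide True x -0.0997 -0.0997 gap 0.0977 df [-1.6  0.8 -0.4]
t=32.1 force held [-2.5  1.   1.1] x -0.0996
```

View pics/d.png

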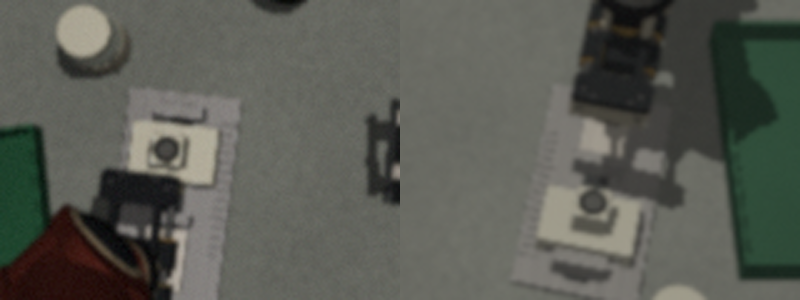

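```bash
sed -i 's|tgt=-.062-(n-6)/1000.|tgt=-.002-(n-8)/1000.|; s|gap=-.002-x|gap=.000-x|; s|^OPENX=.*|OPENX=-.0985|' h.py
cat >> h.py <<'E'
def push(n,z,f0,fl=6):
    for i in range(5):
        x0=calx(read_position()); tgt=-(n-8)/1000.
        st=move_straight(cal(tgt,z),max_speed=.02 if i==0 else .012,force_limit=fl)
        x=calx(read_position())
        T("slide",st,"x",round(x0,4),"gap",round(-x,4),"df",np.round(read_wrist_force()-f0,1))
        if -x<n/1000+.004: break
    wait(.5); T("force held",np.round(read_wrist_force()-f0,1),"gap",round(-calx(read_position()),4))
E
python3 - <<'E'
from h import *
f0=read_wrist_force(); push(60,read_position()[2],f0)
snap("e",boxes={"top":(150,170,310,290),"scene":(340,180,480,285)})
E
```

```text
t=34.0 slide True x -0.0994 gap 0.0596 df [0.  0.3 2. ]
t=34.5 force held [3.1 1.6 2.7] gap 0.06
```

View pics/e.png

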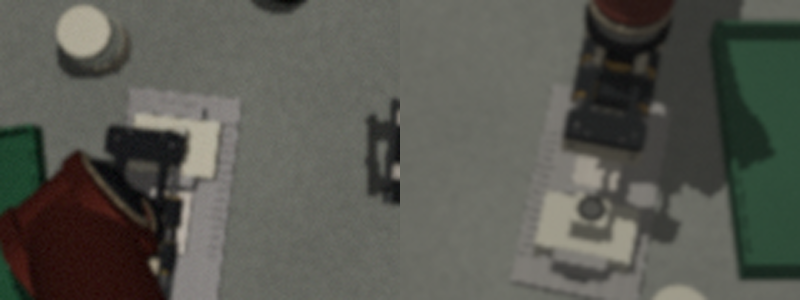

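```bash
python3 - <<'E'
from h import *
z=read_position()[2]; x=calx(read_position())
for k in range(3):
    st=move_straight(cal(x+.0015,z),max_speed=.005,force_limit=4); T("nudge",st,-calx(read_position()),np.round(read_wrist_force(),1))
    if st: break
wait(.3); T("held",-calx(read_position()),np.round([read_wrist_force() for _ in range(5)],1))
E
```

```text
t=35.3 nudge False 0.05980543530153222 [-2.3 -0.2  5.9]
t=35.6 nudge False 0.05977953213221231 [-1.2  0.5  6.6]
t=35.8 nudge False 0.05980972435871043 [-1.7  0.3  5.9]
t=36.1 held 0.05981343442383884 [[-1.7  0.7  6.8]
 [-1.7  0.7  6.8]
 [-1.7  0.7  6.8]
 [-1.7  0.7  6.8]
 [-1.7  0.7  6.8]]
```

```bash
cat >> h.py <<'E'
SLOT={60:-.078,52:0.,36:.068}
def open_jaw():
    p=read_position(); move_straight(cal(OPENX,p[2]),max_speed=.05,force_limit=12); p=read_position(); T("opened gap",round(-calx(p),4))
    command_gripper(.45); move_straight([p[0],p[1],.2],max_speed=.2)
def crate_pose():
    o=look("crate"); C,s=fitbox(o,(.4647,.367,.152),(.28,.17,.035)); 
    each=[fitbox([k],C,(.28,.17,.035))[0].round(4) for k in o]; T("crate",C.round(4),round(s,3),each); return C
def pick(n,d=.0185):
    x=.060-n/2000; command_gripper(.6); movep(cal(x,.2),down(CY+np.pi/2)); move_straight(cal(x,.09),max_speed=.2)
    wait(.2); hit=move_straight(cal(x,.018+d),max_speed=.06,force_limit=8); z=read_position()[2]; command_gripper(0); T("pick",hit,z.round(4),read_width()*93); z=read_position()[2]
    move_straight(cal(x,.2),max_speed=.15); return z-.018
def to_crate(n,d,C):
    c,s=np.cos(C[2]),np.sin(C[2]); xy=C[:2]+SLOT[n]*np.array([c,s]); f=lambda z:np.array([*xy,z])
    movep(f(.2),down(C[2]+np.pi/2)); move_straight(f(.015+d+.008),max_speed=.12); wait(.4)
    hit=move_straight(f(.015+d-.003),max_speed=.02,force_limit=6); T("crate set",hit,"z over expected",round(read_position()[2]-.015-d,4))
    command_gripper(.6); move_straight(f(.2),max_speed=.2)
E
python3 - <<'E'
from h import *
open_jaw(); d=pick(60); movep([.55,-.05,.27],down(CY+np.pi/2)); C=crate_pose()
np.save("C.npy",[*C,d])
s=snapshot("top"); cv2.imwrite("pics/f.png",cv2.resize(s["color"][140:380,80:400],(800,600)))
E
```

```text
t=37.1 opened gap 0.0998
t=43.0 pick False 0.0369 31.211164331578875
t=45.4 crate [0.465  0.367  0.1545] 0.978 [array([0.4649, 0.3668, 0.1555]), array([0.4649, 0.367 , 0.1544])]
```

View pics/f.png

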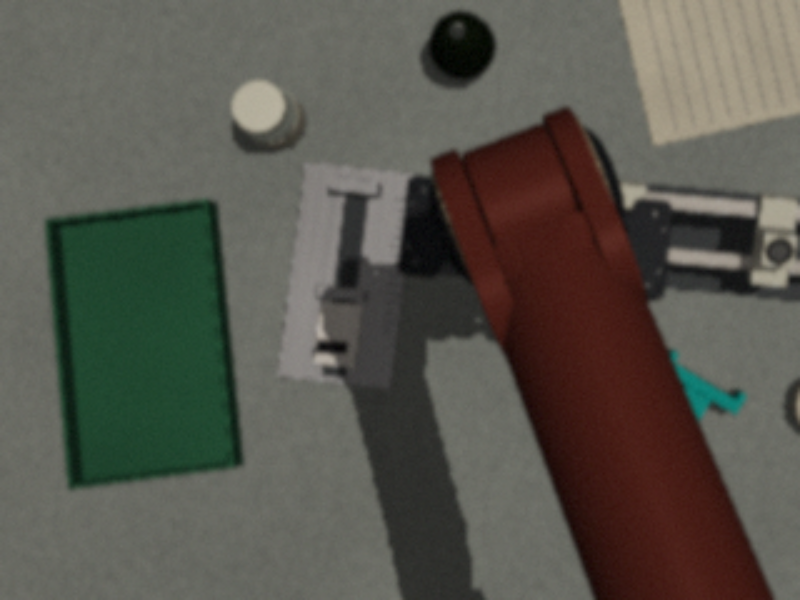

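```bash
python3 - <<'E'
from h import *
*C,d=np.load("C.npy"); to_crate(60,d,np.array(C))
movep([.5,.0,.28],down(LY)); snap("g",cams=("top",),boxes={"top":(80,140,400,380)})
d=unhook(52); to_caliper(52,d)
# before the jaw: arm aside for a check of the standing rest
z=measure(52); 
E
```

```text
t=49.4 crate set True z over expected -0.0001
t=54.8 down False [  1.4 116.9  18.4]
t=55.3 grip width mm 31.249033732359372
t=55.7 ledge contact True [  0.4 117.   18.3] [ 0.2 -0.1  2.5]
t=57.3 level [-0.7 -0.2 -2.8] 30.795499556191743
t=58.8 lifted, d 0.01828019352464816 30.79634035779488
t=62.1 set down True TCP z 0.0418 expected 0.03628019352464816
t=63.6 released
t=69.6 slide True x -0.0987 -0.0519 gap 0.0519 df [1.5 0.1 1.6]
t=70.1 force held [3.7 1.7 0.2] x -0.0522
```

View pics/g.png

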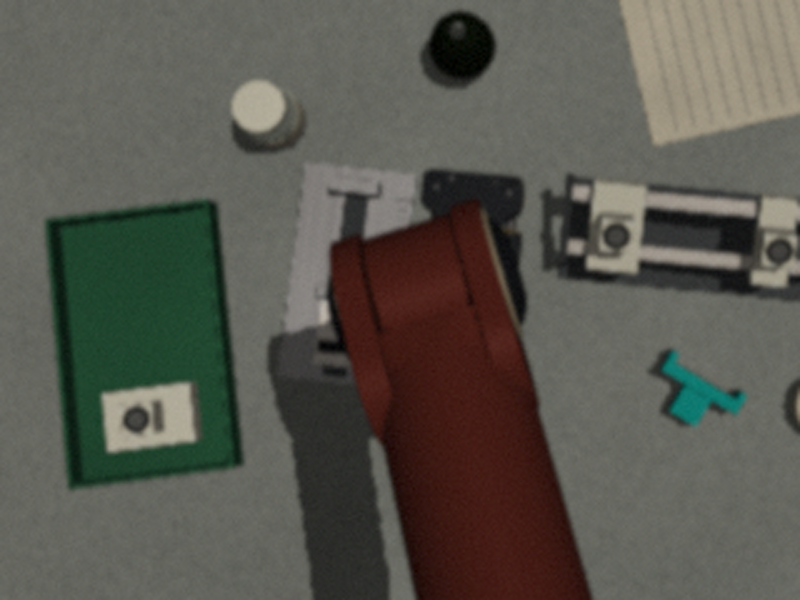

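```bash
grep -n "wait(.4)" h.py; python3 - <<'E'
from h import *
z=read_position()[2]; x=calx(read_position())
for k in range(2): move_straight(cal(x+.0015,z),max_speed=.005,force_limit=4); T("nudge",-calx(read_position()),np.round(read_wrist_force(),1))
snap("h",boxes={"top":(150,170,310,290),"scene":(340,180,480,285)})
open_jaw(); d=pick(52); movep([.55,-.05,.27],down(CY+np.pi/2)); C=crate_pose()
to_crate(52,d,C)
movep([.5,.0,.28],down(LY)); snap("i",cams=("top",),boxes={"top":(80,140,400,380)})
E
```

```text
102:    wait(.4); hit=move_straight(cal(x,.018+d-.003),max_speed=.02,force_limit=6); p=read_position(); T("set down",hit,"TCP z",p[2].round(4),"expected",.018+d)
137:    movep(f(.2),down(C[2]+np.pi/2)); move_straight(f(.015+d+.008),max_speed=.12); wait(.4)
t=70.5 nudge 0.052403685468594766 [-1.5 -0.4  3.4]
t=70.9 nudge 0.05205754370517408 [-2.5 -0.1  5.5]
t=72.1 opened gap 0.0994
t=78.0 pick False 0.0369 31.34176885296174
t=80.4 crate [0.4648 0.3668 0.1522] 0.866 [array([0.4649, 0.3671, 0.1548]), array([0.4641, 0.3663, 0.1521])]
t=84.3 crate set True z over expected -0.0001
```

View pics/h.png

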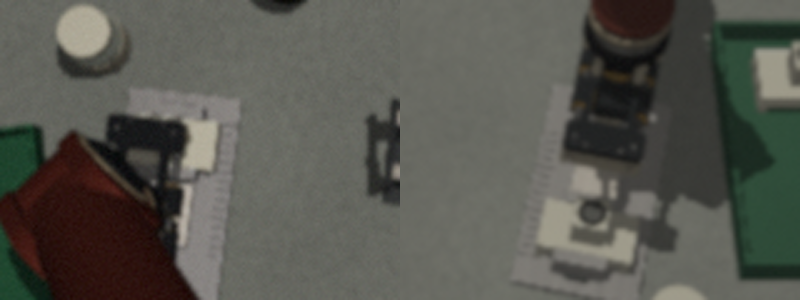

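View pics/i.png

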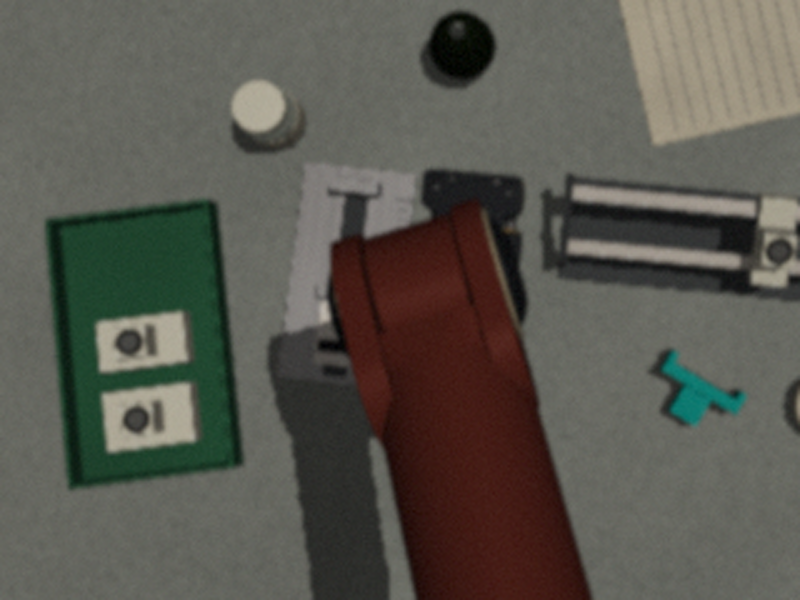

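```bash
sed -i '102s|.*|    wait(.2); hit=move_straight(cal(x,.018+d+.0005),max_speed=.02,force_limit=15); p=read_position(); T("set down",hit,"TCP z",p[2].round(4),"expected",.018+d)|' h.py; python3 - <<'E'
from h import *
d=unhook(36); to_caliper(36,d); z=measure(36)
z=read_position()[2]; x=calx(read_position())
for k in range(2): move_straight(cal(x+.0015,z),max_speed=.005,force_limit=4); T("nudge",-calx(read_position()),np.round(read_wrist_force(),1))
snap("j",boxes={"top":(150,170,310,290),"scene":(340,180,480,285)})
E
```

```text
t=90.1 down False [  1.4 -39.2  18.5]
t=90.6 grip width mm 31.406151375891433
t=91.0 ledge contact True [  0.2 -39.   18.3] [ 0.3 -0.3  3.3]
t=92.6 level [0.7 1.2 0.8] 31.24207414562768
t=94.1 lifted, d 0.018309288981331596 30.978218825410046
t=97.8 set down False TCP z 0.0397 expected 0.036309288981331594
t=99.4 released
t=106.0 slide True x -0.0986 -0.0359 gap 0.0359 df [ 0.5 -0.5 -0.4]
t=106.5 force held [ 3.   0.7 -0.8] x -0.0362
t=106.9 nudge 0.0363487825652665 [ 0.  -0.6  4.1]
t=107.3 nudge 0.03606750196423468 [-1.9 -0.   6.3]
```

View pics/j.png

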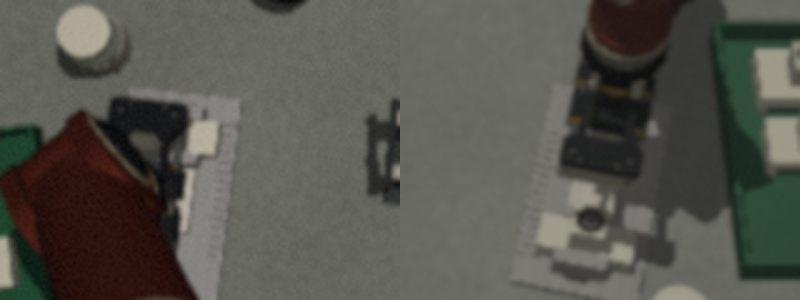

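```bash
python3 - <<'E'
from h import *
open_jaw(); d=pick(36); movep([.55,-.05,.27],down(CY+np.pi/2)); C=crate_pose()
to_crate(36,d,C)
movep([.5,-.15,.32],down(LY)); snap("k",boxes={"top":(80,140,400,380),"scene":(280,120,600,360)})
W=cloud(snapshot("top"));s=snapshot("top")
for n in SLOT:
    u,v=np.round(pix(s,[*(C[:2]+SLOT[n]*np.array([np.cos(C[2]),np.sin(C[2])])),.061])).astype(int); print(n,np.nanpercentile(W[v-4:v+5,u-4:u+5,2],60).round(4),"expected .061")
C=crate_pose()
for t in("avocado","jar","label_roll"): r=place_of("top",t)[0]; print(t,np.round(r["location"]))
E
```

```text
t=108.8 opened gap 0.0989
t=114.8 pick False 0.0369 31.24067409308053
t=117.1 crate [0.4648 0.3671 0.1529] 0.763 [array([0.4647, 0.3674, 0.1554]), array([0.4633, 0.3664, 0.1515])]
t=121.0 crate set True z over expected -0.0001
60 0.0618 expected .061
52 0.0622 expected .061
36 0.062 expected .061
t=125.0 crate [0.4647 0.3667 0.1536] 0.666 [array([0.4649, 0.3671, 0.1544]), array([0.4634, 0.3662, 0.153 ])]
avocado [267. 161.]
jar [194. 190.]
label_roll [410. 300.]
```

View pics/k.png

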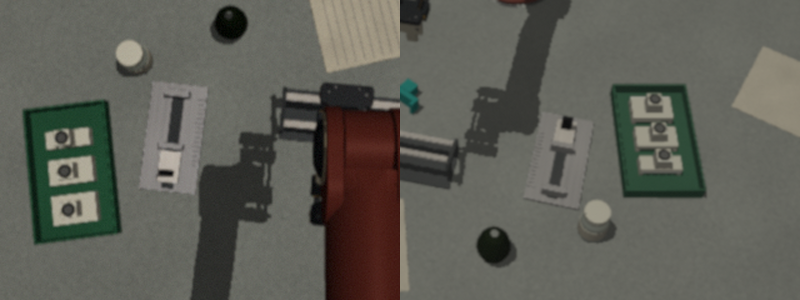

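All three rests stand upright in the crate (left crop: 60 at (70,209), 52 at (70,170), 36 at (66,138)). The jaw is open and the bystanders look undisturbed.

```bash
python3 -c "
from plant import *
close_job(); print(read_time_s())"
```

```text
the job is handed in; nothing more can be done
the job is handed in; nothing more can be done
```

I measured the three rests present in the order 60, 52, 36 mm, and all three now stand upright in the green crate. There was no 44 mm rest. I handed the job in after about 125 s on the robot's clock, with the arm clear of everything.

- **Unhooking:** For each rest I gripped the block, found the ledge by touch and gave about 3 mm of play up the slope. I then swung it level about the ledge edge before lifting it off.
- **Readings:** The jaw stopped at gaps of about 59.8, 52.1 and 36.1 mm. I read these from the arm's position on the thumb tab, not from the jaw itself. I then opened the jaw to about 99 mm.
- **Jaw pressure:** The moves stopped on a force limit of 4 to 6 N. I did not measure the jaw plate's lean directly.
- **Last checks:** Block tops in the crate read about 62 mm against 61 mm expected. The crate had not moved and the jaw was open. The avocado, jar and label roll are where they were at the start, to within 3 pixels in the top picture.

What did not go as planned:
- **Drops onto the bed:** The 60 and 52 mm rests were let go about 5.5 mm above the expected height because the force stop tripped early. The 36 mm rest was let go about 3 mm high, cause not found. I checked the 60 mm rest by depth and it stood flat. All three read close to their nominal width.
- **Wrong-way slide:** A sign error in my code first pushed the jaw gently, at about 6 N, against its open end stop. No harm was seen.

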